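Test and reset the centrifuge's emergency stop

TASK

Check that the emergency stop works: press the red mushroom button on the yellow box straight down until it latches and stays down by itself, and take the gripper off it. Then turn its red head clockwise to reset it and let go, so that the button stands fully up again. Do not touch the grey box with the green start button.

Things in the scene. Friction and masses are not known exactly. Their poses are not given: they have to be found in the camera images.
- stop_box: Fixed yellow box, 72 x 72 mm, top 44 mm high, red mushroom button in the middle. Origin: centre of its underside, on the button's axis; z up. Head: ribbed round disc 40 mm across, 19 mm thick, white clockwise arrows on top; when up its underside is 64 and its top 83 mm above the origin, latched 6.6 mm lower. Pinch it across any diameter. Black collar below: 38 mm across, top at 54 mm.
- stop_push (a joint): Travel of the red button, m: 0 fully up, 0.0085 bottom stop. A spring lifts it: about 2 N starts it and 5 N holds it at the bottom (a brisk touch jolts it more). It latches at about 0.0067 and then rests at about 0.0066 when let go; press to the bottom stop to be sure. Once turned free, it springs up as soon as the fingers let go.
- stop_turn (a joint): Turn of the red head about its upright axis, rad, growing clockwise seen from above; starts at 0 to 0.1, stop at 0.9. Turned past about 0.55 the latch is free. Stays at the angle where it is left; resists lightly (0.05 N m). It latches only while below about 0.35.
- start_box: Fixed grey box, 72 x 72 x 44 mm, with a flat green start button 30 mm across, its top 62 mm high. Not to be touched. Origin: centre of the underside.
Things that resemble listed ones, but are neither listed nor needed, are in the scene too. There is more than one size of the stop_box; the one meant has the size given above.

How it is judged:
On the way, in this order (a step that is already met when the one before it is completed fails the run):
1. the red button is latched down and the gripper is off it (value of joint stop_push above 0.005 m and contact force between each of the arm, the fingers and stop_box below 0.3 N), for 0.2 s.
2. the red head has been turned clockwise (value of joint stop_turn above 0.3 rad), for 0.1 s.
At the end, for the whole second after the job is handed in: The red button, once latched down with the gripper off it and then turned clockwise, stands up again (within 1.5 mm of its top position) with the gripper off it (value of joint stop_push below 0.0015 m and contact force between the fingers and stop_box below 0.3 N); the robot touches nothing.
It fails at once if the grey start box is touched (contact force between any of the fingers, the arm and start_box above 0.5 N).
It also fails if it takes over 40 s, if anything falls off the work surface, if the arm or the gripper's body presses on something with over 40 N, if the wrist force passes 120 N, or if a joint passes its speed limit or range.

ROBOT

A 6-joint arm with a two-finger parallel gripper is mounted at the origin on a cart in front of the work surface, level with it; the furniture and walls round the work are solid. World frame = base frame: x ahead of the robot, y to its left, z up, the work surface at z = 0. Lengths are in m, angles in rad, forces in N, time in s.
With the tool pointing down it reaches from about 0.425 to 0.925 m from the base axis. Payload 12.5 kg.
Tool frame: the origin (TCP) lies between the finger pads; the fingertips stand 17 mm ahead of it and the grasp point (between the pads) lies 2 mm behind it; z points along the fingers, y is the direction in which the jaws open and shut (so a half turn about z gives the same grasp; the last joint's range is limited). The gripper opens to 85 mm and grips with 20 to 120 N. Pads are 22 mm wide; open, the fingers measure 114 mm over their backs; the gripper's body (76 mm by 85 mm) begins 54 mm behind the grasp point. The pads swing forward as they close: fully open they stand 13 mm farther back than shut.
Start: joints at [-1.319, 0.491, 1.559, -0, 1.092, -0.106], TCP at [0.219, -0.585, 0.248] pointing down, gripper open.
Joint ranges: [-3.1, 3.1], [-0.84, 2.19], [0.05, 2.79], [-1.13, 4.28], [0.06, 2.93], [-2.69, 2.69]. Speed limits (rad/s): [2.22, 2.22, 2.79, 3.14, 3.14, 3.14].

INTERFACE

Orientations are given as a unit quaternion [x, y, z, w].
In Python, from plant import robot gives the robot as it stands.
- The arm moves only by the tool drive_tool, never from a script. Its argument "motion" is a list of rows, each a list of 3 entries, a list of its own where there are three numbers: the turn, a rotation vector about the tool's x, y, z in rad, then the shift along the tool's x, y, z in mm, then the finger opening in mm, from 0 to 85.4. A call has 1 to 8 rows; each row is the pose to reach, as a shift and turn from the pose measured when the call began, along the tool's axes at that moment; what a row does not reach only later rows make up. A row lasts 1/8 s, in which the tool goes at most 62.5 mm and 10.7 degrees, less where a joint would pass 70% of its speed; a pose out of reach is approached as far as the arm can. A call with a gripper value outside its range is refused whole. The fingers move at their own pace and stop on an object; the grip force is fixed at half the most. Time passes only in rows, so rows that repeat a pose let the fingers close. It gives the time, the measured TCP pose, the force and the opening at its end, in the units of the state.
- robot.observe(): the state, without advancing time (a new reading comes with each control period).
- robot.get_image(name): name is "scene" or "top"; returns (picture, depth): 480x640x3 uint8, red, green, blue; 480x640 float32, m along the optical axis (not along the pixel's ray), 0 where there is no reading.
- robot.camera_params(name): a dict with "camera_matrix" (3x3 intrinsics, pixels), "R" (3x3) and "t" (3): a world point X has camera coordinates R X + t. Camera axes: x right, y down, z forward; pixel columns grow to the right and rows downward; lengths in m; the calibration is good to about 2 mm. A picture is of the moment at which its call begins. camera_params takes no time and is no camera call.
- robot.hand_in(): hands the job in, once; it reports no verdict.
Trained networks look in the newest picture that a camera, given by its name, has taken for a name from the list of things; names that differ only in an ending like _2 or _b are one class to them, and where a whole thing is asked for, a point or a joint stands for the part that bears it (a point fixed in the world has none). Each returns a list of dicts, best first, with "conf" (0 to 1); they miss things now and then, are a little off and sometimes report something else, mostly with a low value. They report only what shows in the picture. A call takes as long as a camera call. They do not tell look-alikes from the thing itself.
- robot.look_for(camera, name): "pixel" ([row, column] in pixels, amid what is visible of it).
- robot.tip_of(camera, name): "pixel" ([row, column] in pixels: a listed point, or the origin of a listed thing).
The state is a dict: "t": time; "joints": joint angles; "qd": joint speeds; "effort": joint torques, N m; "ee_pos": TCP position; "tcp_rot": TCP orientation; "contact_force": force on the tool from outside, world axes, zero at the start; "wrist_torque": the same for the moment, N m; "width": opening from 0.0 (shut) to 1.0 (fully open).
Only numpy, scipy, OpenCV 4.12 (cv2) and the standard library are available. Lean on these libraries where they do the work, as an engineer would, in place of code of your own. Each camera call takes 0.05 s, during which the arm holds its last target. There are 200 camera calls.

## Working session

There is one attempt and no reset: what is moved stays moved. The work goes in short steps, Python scripts to look and compute and a tool call to move; the robot and the scene stay as the last step left them, time stands still between calls to the robot, and variables do not carry over. Pictures are saved under pics/ and viewed, about 8 in all and at most 12, crops included, and the job is handed in when it is done.

Besides the shell and the picture viewer there is one more tool, called after ">>>" as name(argument=value, ...) on one line, values as JSON. drive_tool: Moves the arm, as the interface text tells. Its arguments: {"type":"object","properties":{"motion":{"type":"array"}},"required":["motion"]}

```bash
mkdir -p pics; cat > h.py <<'E'
import numpy as np, cv2
from plant import robot
def world(cam,depth,r,c):
    p=robot.camera_params(cam);K=np.array(p["camera_matrix"]);R=np.array(p["R"]);t=np.array(p["t"])
    r=np.asarray(r,float);c=np.asarray(c,float);d=depth[r.astype(int),c.astype(int)]
    X=np.stack([(c-K[0,2])/K[0,0]*d,(r-K[1,2])/K[1,1]*d,d],-1)
    return (X-t)@R
E
python3 - <<'E'
from h import *
for n in("scene","top"):
    im,d=robot.get_image(n);cv2.imwrite(f"pics/{n}1.png",im[...,::-1]);np.save(n+".npy",d)
    for th in("stop_box","stop_push","start_box"):
        for k in robot.look_for(n,th):
            r,c=k["pixel"]; print(n,th,np.round([r,c]),round(k["conf"],2),world(n,d,r,c).round(3))
o=robot.observe();print({k:np.round(v,3) for k,v in o.items()})
E
```

```text
scene stop_box [284. 384.] 0.84 [ 0.429 -0.363  0.043]
scene stop_box [266. 318.] 0.78 [ 0.401 -0.238  0.03 ]
scene stop_box [299. 482.] 0.67 [ 0.527 -0.477  0.028]
scene stop_push [259. 384.] 0.75 [ 0.44  -0.351  0.08 ]
scene stop_push [250. 319.] 0.71 [ 0.409 -0.232  0.054]
scene start_box [200. 243.] 0.85 [0.432 0.03  0.043]
top stop_box [196. 474.] 0.91 [ 0.534 -0.44   0.058]
top stop_box [244. 418.] 0.82 [ 0.442 -0.33   0.083]
top stop_box [244. 420.] 0.72 [ 0.441 -0.335  0.08 ]
top stop_push [241. 425.] 0.59 [ 0.447 -0.344  0.082]
top stop_push [256. 357.] 0.54 [ 0.42  -0.223  0.058]
top stop_push [196. 479.] 0.47 [ 0.533 -0.449  0.059]
top start_box [236. 210.] 0.62 [0.454 0.05  0.062]
{'t': np.float64(0.4), 'joints': array([-1.319,  0.491,  1.559, -0.   ,  1.092, -0.106]), 'qd': array([ 0.   , -0.003, -0.002, -0.001,  0.   ,  0.002]), 'effort': array([-2.0000e-03, -6.1771e+01, -2.6159e+01, -0.0000e+00,  1.0000e-03,
       -0.0000e+00]), 'ee_pos': array([ 0.219, -0.585,  0.248]), 'tcp_rot': array([ 0.984,  0.178, -0.   , -0.   ]), 'contact_force': array([-0.38 , -0.177,  0.274]), 'wrist_torque': array([ 0.017, -0.049,  0.026]), 'width': np.float64(0.997)}
```

```bash
python3 - <<'E'
from h import *
im=cv2.imread("pics/top1.png");d=np.load("top.npy")
a=cv2.resize(im[140:320,300:540],None,fx=3,fy=3,interpolation=cv2.INTER_CUBIC);cv2.imwrite("pics/crop1.png",a)
rr,cc=np.mgrid[0:480,0:640];W=world("top",d,rr,cc)
hsv=cv2.cvtColor(im,cv2.COLOR_BGR2HSV)
red=((hsv[...,0]<10)|(hsv[...,0]>170))&(hsv[...,1]>120)&(hsv[...,2]>60)
n,l,s,ce=cv2.connectedComponentsWithStats(red.astype(np.uint8))
for i in range(1,n):
    if s[i,4]>100:
        P=W[(l==i)];zt=np.percentile(P[:,2],70);Q=P[abs(P[:,2]-zt)<.004]
        print(ce[i].round(),s[i,4],"top",zt.round(4),"lo",Q.min(0).round(4),"hi",Q.max(0).round(4),cv2.minEnclosingCircle(Q[:,:2].astype(np.float32)))
yel=(hsv[...,0]>18)&(hsv[...,0]<35)&(hsv[...,1]>120)
n,l,s,ce=cv2.connectedComponentsWithStats(yel.astype(np.uint8))
for i in range(1,n):
    if s[i,4]>100:
        P=W[(l==i)];zt=np.percentile(P[:,2],70);Q=P[abs(P[:,2]-zt)<.004]
        print("yel",ce[i].round(),s[i,4],zt.round(4),cv2.minAreaRect((Q[:,:2]*1000).astype(np.float32)))
E
```

```text
[480. 196.] 185 top 0.0594 lo [ 0.5206 -0.4669  0.0555] hi [ 0.5491 -0.4381  0.0628] ((0.5352198481559753, -0.452535480260849), 0.014761114493012428)
[422. 241.] 347 top 0.0828 lo [ 0.4268 -0.3583  0.0788] hi [ 0.4653 -0.3199  0.0863] ((0.4462176561355591, -0.33949312567710876), 0.01999245397746563)
[357. 258.] 174 top 0.0597 lo [ 0.4025 -0.2371  0.0558] hi [ 0.4304 -0.2091  0.0633] ((0.4162568151950836, -0.2226886749267578), 0.01455205399543047)
yel [426. 148.] 437 0.0062 ((636.2130126953125, -361.612548828125), (48.1342658996582, 47.6451301574707), 87.4816665649414)
yel [473. 199.] 624 0.0303 ((535.0177001953125, -452.47161865234375), (53.911773681640625, 54.46974182128906), 62.23922348022461)
yel [416. 243.] 1057 0.0442 ((446.141357421875, -339.22735595703125), (71.7342529296875, 71.68649291992188), 61.74628829956055)
yel [356. 258.] 580 0.0303 ((415.67919921875, -222.8123016357422), (53.66249465942383, 53.5727424621582), 65.12586975097656)
```

View pics/scene1.png

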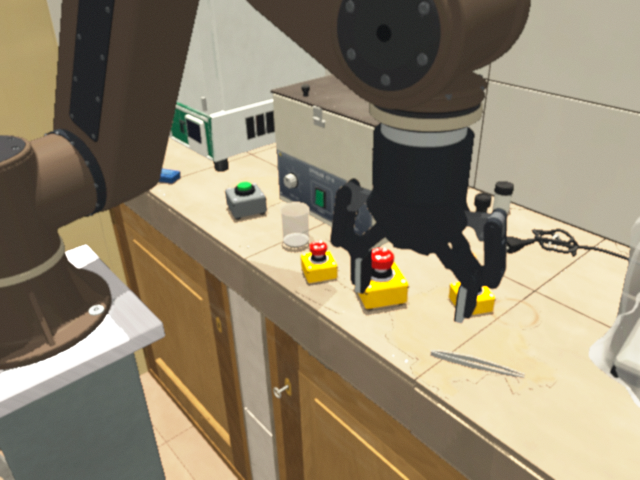

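View pics/top1.png

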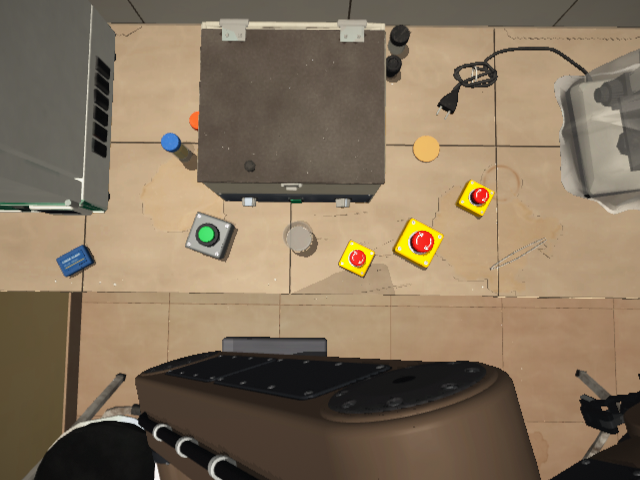

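The scene view shows three yellow boxes with red buttons, and the grey start box far left at (200,243). In the top view the yellow boxes are at (row 243, col 418), (258, 356) and (198, 474), and a loose yellow disc is at (148, 426). Only (243, 418) fits: it measures 71.7 mm square, with its top at 44 mm, a head 40 mm across and the head top at 83 mm. The other two are 54 mm boxes with 29 mm heads. Confirming it in a crop.

View pics/crop1.png

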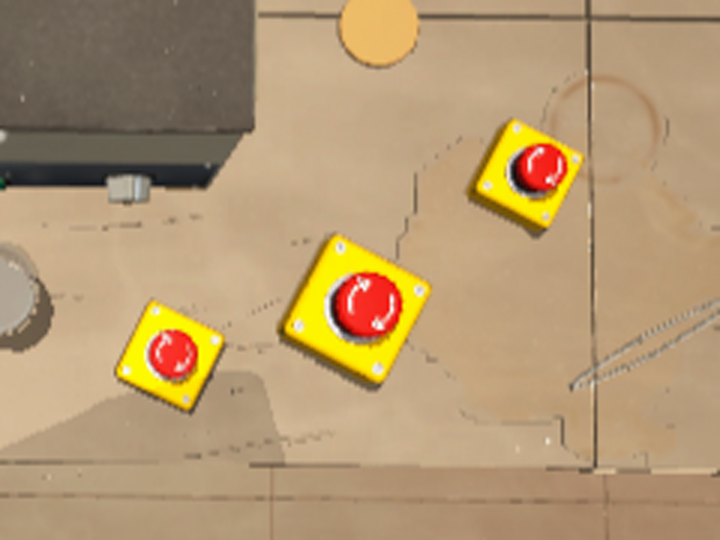

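```bash
cat >> h.py <<'E'
from scipy.spatial.transform import Rotation as Ro
B=np.array([0.4462,-0.3394])
def rel(z):
    o=robot.observe();R=Ro.from_quat(o["tcp_rot"])
    print("t",o["t"],"pos",np.round(o["ee_pos"],4),"q",np.round(o["joints"],3),"F",np.round(o["contact_force"],2),"w",round(float(o["width"]),3))
    print("tool x,y",R.as_matrix()[:,:2].T.round(3).tolist(),"shift mm",((R.inv().apply(np.r_[B,z]-o["ee_pos"]))*1000).round(1))
E
python3 -c "
from h import *
rel(.13)"
```

```text
t 0.4 pos [ 0.2189 -0.5854  0.2482] q [-1.319  0.491  1.559 -0.     1.092 -0.106] F [-0.38 -0.18  0.27] w 0.997
tool x,y [[0.937, 0.35, -0.0], [0.35, -0.937, -0.0]] shift mm [ 299.1 -150.8  118.2]
```

The crop shows the middle, larger box at crop (300, 365), with its white clockwise arrows. The oven stands nearby, so I'm checking clearance.

```bash
python3 - <<'E'
from h import *
d=np.load("top.npy");rr,cc=np.mgrid[0:300,0:640];W=world("top",d,rr,cc)[d[:300]>0]
for z in (.1,.15,.2):
    P=W[(W[:,2]>z)];r=np.hypot(*(P[:,:2]-B).T);i=r.argmin();print(z,r[i].round(3),P[i].round(3))
E
```

```text
0.1 0.118 [ 0.522 -0.249  0.249]
0.15 0.118 [ 0.522 -0.249  0.249]
0.2 0.118 [ 0.522 -0.249  0.249]
```

>>> drive_tool(motion=[[[0, 0, 0], [50, -25, 0], 0], [[0, 0, 0], [100, -50, 0], 0], [[0, 0, 0], [150, -75, 0], 0], [[0, 0, 0], [200, -100, 0], 0], [[0, 0, 0], [230, -116, 0], 0]])

```text
t: 1.02
ee_pos: [0.3951, -0.3943, 0.2485]
tcp_rot: [0.984, 0.179, 0.0, 0.0]
contact_force: [1.2, -0.8, -0.2]
width: 0.002
```

```bash
python3 -c "
from h import *
rel(.12)"
```

```text
t 1.025 pos [ 0.3951 -0.3943  0.2485] q [-0.903  0.396  1.725  0.     1.021  0.309] F [ 1.15 -0.81 -0.22] w 0.002
tool x,y [[0.936, 0.352, 0.0], [0.352, -0.936, 0.0]] shift mm [ 67.1 -33.5 128.5]
```

>>> drive_tool(motion=[[[0, 0, 0], [40, -20, 30], 0], [[0, 0, 0], [67, -33.5, 70], 0], [[0, 0, 0], [67, -33.5, 110], 0], [[0, 0, 0], [67, -33.5, 132], 0], [[0, 0, 0], [67, -33.5, 132], 0]])

```text
t: 1.65
ee_pos: [0.4457, -0.3389, 0.1152]
tcp_rot: [0.984, 0.179, -0.001, -0.001]
contact_force: [0.1, -0.4, 0.4]
width: -0.0
```

```bash
python3 - <<'E'
from h import *
rel(.0915)
for n in("scene","top"):
    im,d=robot.get_image(n)
    cv2.imwrite(f"pics/{n}2.png",cv2.resize(im[180:330,280:520] if n=="scene" else im[170:310,320:520],None,fx=3,fy=3,interpolation=cv2.INTER_CUBIC)[...,::-1])
E
```

```text
t 1.65 pos [ 0.4457 -0.3389  0.1152] q [-0.768  0.571  1.848  0.     0.725  0.443] F [ 0.11 -0.36  0.42] w -0.0
tool x,y [[0.936, 0.352, -0.001], [0.352, -0.936, -0.003]] shift mm [ 0.3  0.7 23.7]
```

View pics/scene2.png

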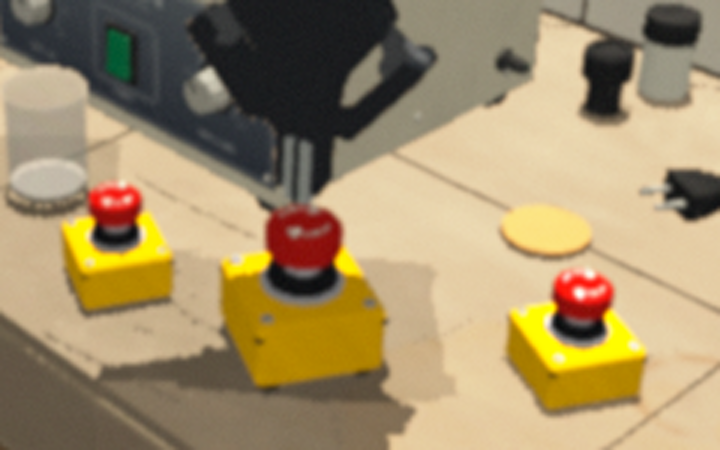

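The closed fingertips stand right above the large button, at crop (195, 300). Pressing gently.

>>> drive_tool(motion=[[[0, 0, 0], [0, 0, 8], 0], [[0, 0, 0], [0, 0, 14], 0], [[0, 0, 0], [0, 0, 18], 0], [[0, 0, 0], [0, 0, 21], 0], [[0, 0, 0], [0, 0, 23], 0], [[0, 0, 0], [0, 0, 24], 0], [[0, 0, 0], [0, 0, 24], 0]])

```text
t: 2.62
ee_pos: [0.4464, -0.3398, 0.0932]
tcp_rot: [0.984, 0.179, 0.0, 0.0]
contact_force: [0.3, 0.1, 4.1]
width: -0.006
```

>>> drive_tool(motion=[[[0, 0, 0], [0, 0, 1.5], 0], [[0, 0, 0], [0, 0, 2.5], 0], [[0, 0, 0], [0, 0, 3.5], 0], [[0, 0, 0], [0, 0, 3.5], 0]])

```text
t: 3.12
ee_pos: [0.4467, -0.34, 0.091]
tcp_rot: [0.984, 0.179, 0.001, 0.001]
contact_force: [-3.0, 2.4, 19.5]
width: -0.001
```

The bottom stop is reached (19.5 N). Retreating.

>>> drive_tool(motion=[[[0, 0, 0], [0, 0, -10], 0], [[0, 0, 0], [0, 0, -35], 0], [[0, 0, 0], [0, 0, -60], 85], [[0, 0, 0], [0, 0, -60], 85], [[0, 0, 0], [0, 0, -60], 85], [[0, 0, 0], [0, 0, -60], 85], [[0, 0, 0], [0, 0, -60], 85]])

```text
t: 4.0
ee_pos: [0.4464, -0.3398, 0.1504]
tcp_rot: [0.984, 0.179, 0.001, 0.001]
contact_force: [0.3, -0.2, -0.3]
width: 0.996
```

```bash
python3 - <<'E'
from h import *
rel(.075)
im,d=robot.get_image("scene")
cv2.imwrite("pics/scene3.png",cv2.resize(im[180:330,280:520],None,fx=3,fy=3,interpolation=cv2.INTER_CUBIC)[...,::-1])
hsv=cv2.cvtColor(im,cv2.COLOR_RGB2HSV)
red=((hsv[...,0]<10)|(hsv[...,0]>170))&(hsv[...,1]>120)&(hsv[...,2]>60)&(d>0)
rr,cc=np.where(red);W=world("scene",d,rr,cc);W=W[np.hypot(*(W[:,:2]-B).T)<.03]
print(len(W),np.percentile(W[:,2],[1,50,90,98]).round(4))
E
```

```text
t 4.0 pos [ 0.4464 -0.3398  0.1504] q [-0.768  0.521  1.821  0.     0.799  0.443] F [ 0.35 -0.24 -0.29] w 0.996
tool x,y [[0.936, 0.352, 0.001], [0.352, -0.936, 0.001]] shift mm [-0.1 -0.5 75.4]
449 [0.0534 0.0745 0.0771 0.0782]
```

View pics/scene3.png

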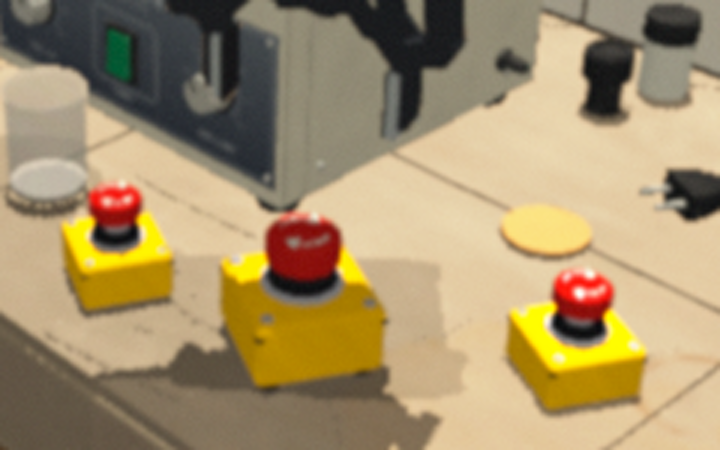

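The picture shows the button lower, with its head at crop (245, 303). The measured top is about 0.077 m, down from 0.083, so it is latched, and the gripper is off it. Going down open around the head.

>>> drive_tool(motion=[[[0, 0, 0], [0, 0, 30], 85], [[0, 0, 0], [0, 0, 60], 85], [[0, 0, 0], [0, 0, 79], 85], [[0, 0, 0], [0, 0, 79], 85], [[0, 0, 0], [0, 0, 79], 60]])

```text
t: 4.68
ee_pos: [0.4468, -0.3401, 0.072]
tcp_rot: [0.984, 0.179, 0.001, 0.001]
contact_force: [-0.8, 0.6, -0.0]
width: 0.813
```

>>> drive_tool(motion=[[[0, 0, 0], [0, 0, 0], 30], [[0, 0, 0], [0, 0, 0], 30], [[0, 0, 0], [0, 0, 0], 30], [[0, 0, 0], [0, 0, 0], 30], [[0, 0, 0], [0, 0, 0], 30]])

```text
t: 5.3
ee_pos: [0.4468, -0.34, 0.0722]
tcp_rot: [0.984, 0.179, 0.001, 0.001]
contact_force: [-0.2, 2.6, 5.3]
width: 0.439
```

Gripped at about 38 mm. Turning clockwise seen from above, which is + about tool z.

>>> drive_tool(motion=[[[0, 0, 0.15], [0, 0, 0], 30], [[0, 0, 0.3], [0, 0, 0], 30], [[0, 0, 0.45], [0, 0, 0], 30], [[0, 0, 0.6], [0, 0, 0], 30], [[0, 0, 0.72], [0, 0, 0], 30], [[0, 0, 0.72], [0, 0, 0], 30], [[0, 0, 0.72], [0, 0, 0], 30]])

```text
t: 6.18
ee_pos: [0.4467, -0.3399, 0.0721]
tcp_rot: [0.984, -0.178, 0.001, 0.0]
contact_force: [0.2, 3.9, 5.1]
width: 0.442
```

```bash
python3 -c "
from h import *
rel(.075);print(robot.observe()['wrist_torque'].round(3))"
```

```text
t 6.175 pos [ 0.4467 -0.3399  0.0721] q [-7.680e-01  6.390e-01  1.873e+00  1.000e-03  6.280e-01  1.160e+00] F [0.18 3.91 5.14] w 0.442
tool x,y [[0.937, -0.351, 0.002], [-0.351, -0.937, 0.001]] shift mm [-0.7 -0.3 -2.9]
[ 0.67   0.047 -0.019]
```

Turned 0.72 rad. Releasing and rising.

>>> drive_tool(motion=[[[0, 0, 0], [0, 0, 0], 85], [[0, 0, 0], [0, 0, 0], 85], [[0, 0, 0], [0, 0, 0], 85], [[0, 0, 0], [0, 0, 0], 85], [[0, 0, 0], [0, 0, -30], 85], [[0, 0, 0], [0, 0, -70], 85], [[0, 0, 0], [0, 0, -100], 85], [[0, 0, 0], [0, 0, -100], 85]])

```text
t: 7.18
ee_pos: [0.4471, -0.3403, 0.1742]
tcp_rot: [0.984, -0.178, 0.003, 0.002]
contact_force: [0.3, 0.6, -0.5]
width: 0.995
```

```bash
python3 - <<'E'
from h import *
rel(.075)
im,d=robot.get_image("scene")
cv2.imwrite("pics/scene4.png",cv2.resize(im[180:330,280:520],None,fx=3,fy=3,interpolation=cv2.INTER_CUBIC)[...,::-1])
hsv=cv2.cvtColor(im,cv2.COLOR_RGB2HSV)
red=((hsv[...,0]<10)|(hsv[...,0]>170))&(hsv[...,1]>120)&(hsv[...,2]>60)&(d>0)
rr,cc=np.where(red);W=world("scene",d,rr,cc);W=W[np.hypot(*(W[:,:2]-B).T)<.03]
print(len(W),np.percentile(W[:,2],[1,50,90,98]).round(4))
E
```

```text
t 7.175 pos [ 0.4471 -0.3403  0.1742] q [-0.768  0.488  1.8    0.     0.847  1.16 ] F [ 0.31  0.63 -0.48] w 0.995
tool x,y [[0.937, -0.35, 0.006], [-0.35, -0.937, 0.002]] shift mm [-1.8 -0.7 99.2]
433 [0.0543 0.0805 0.083  0.0839]
```

View pics/scene4.png

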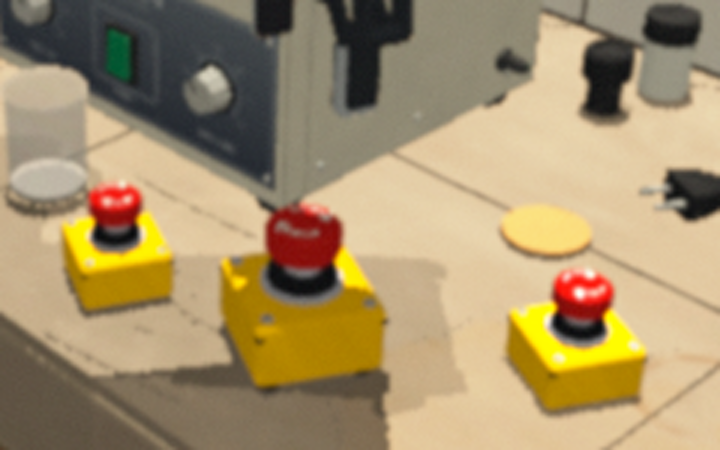

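The head stands up again at crop (238, 303), with its top at 0.083 m. The arrows have turned and the gripper is clear above it.

```bash
python3 -c "
from h import *
print(robot.hand_in())"
```

```text
the job is handed in; nothing more can be done
None
```

The emergency stop worked, and I handed the job in at about 7 s of the 40 s allowed. `hand_in()` gave no verdict.

- **Which box:** of the three yellow boxes, I used the one measuring 72 mm square with a 40 mm head; the other two were 54 mm.
- **Press:** I pressed with the closed fingertips to the bottom stop, at about 19.5 N, then took the gripper off. The head's top measured about 77 mm, down from 83 mm, so it stayed latched by itself.
- **Reset:** I gripped the head and turned it 0.72 rad clockwise, then opened the fingers and rose 100 mm.
- **Last checks:** the head's top measured 83 mm again, the arrows had visibly turned, and the wrist force was below 1 N with the gripper clear. The arm was never near the grey start box.

None of the checks failed or disagreed. The joint values `stop_push` and `stop_turn` can't be read directly, so I judged them from head height and wrist angle.

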